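Put the chisels back in their fitted tray

TASK

Sharpening is finished: put the three chisels away in the fitted wooden tray, each in the lane whose groove is milled for its blade width. Lay each one flat in the middle of its lane, with the blade right down in the groove and the handle on the open bed, and leave the rasp, which has no lane, where it lies.

Things in the scene. Friction and masses are not known exactly. Their poses are not given: they have to be found in the camera images.
- chisel_wide: loose chisel, wide steel blade (26 x 130 x 4 mm), pale turned handle 28 mm thick; 275 mm long in all. Origin: mid-length, level with the handle's underside; +x to the cutting edge (137 mm out), z up. Handle at x -137 to -22 mm, 29 mm high; balance near x = -20 mm, grip across y at about x = -45 mm. Blade underside 9 mm up at the neck, 3 mm at the edge.
- chisel_middle: loose chisel, middle steel blade (18 x 130 x 4 mm), pale turned handle 28 mm thick; 285 mm long in all. Origin: mid-length, level with the handle's underside; +x to the cutting edge (142 mm out), z up. Handle at x -142 to -27 mm, 29 mm high; balance near x = -20 mm, grip across y at about x = -45 mm. Blade underside 9 mm up at the neck, 3 mm at the edge.
- chisel_narrow: loose chisel, narrow steel blade (12 x 115 x 4 mm), reddish orange turned handle 28 mm thick; 260 mm long in all. Origin: mid-length, level with the handle's underside; +x to the cutting edge (130 mm out), z up. Handle at x -130 to -15 mm, 29 mm high; balance near x = -20 mm, grip across y at about x = -45 mm. Blade underside 9 mm up at the neck, 3 mm at the edge.
- lane_wide: fixed lane of the tray, dark brown wood, 320 x 55 mm; its 30 mm groove fits the 26 mm blade of chisel_wide. Origin: centre of its underside; +x to the groove end. Floor 7 mm above the origin: a chisel put away has its origin there, axes alike. Groove walls x = 30 to 159 mm, 14 mm high, upper 7 mm bevelled to lead the blade in. Behind it an open bed for handle and fingers.
- lane_middle: fixed lane of the tray, pale wood, 320 x 55 mm; its 22 mm groove fits the 18 mm blade of chisel_middle. Origin: centre of its underside; +x to the groove end. Floor 7 mm above the origin: a chisel put away has its origin there, axes alike. Groove walls x = 30 to 159 mm, 14 mm high, upper 7 mm bevelled to lead the blade in. Behind it an open bed for handle and fingers.
- lane_narrow: fixed lane of the tray, orange-brown wood, 320 x 55 mm; its 16 mm groove fits the 12 mm blade of chisel_narrow. Origin: centre of its underside; +x to the groove end. Floor 7 mm above the origin: a chisel put away has its origin there, axes alike. Groove walls x = 30 to 159 mm, 14 mm high, upper 7 mm bevelled to lead the blade in. Behind it an open bed for handle and fingers.
- tray: shallow wooden tray, fixed, 342 x 188 mm, holding the three lanes side by side, 56 mm apart, in any order. Origin: centre of its underside, on the saw table; +x as the lanes. Bottom 5 mm, so the lanes' floors are 12 mm over the saw table. Rails 26 mm high at x = +-162 mm and y = +-85 mm. Side strips 12 mm high, 43 mm apart, flank each handle's end.
- rasp: loose half worn rasp, pale wooden handle 28 mm thick like a chisel's but a long dark steel blade 26 mm wide with teeth, 288 mm long over all; it lies among the chisels and is to be left alone. Origin: middle of its length, underside; +x to the tip.
- wide_edge (a point): middle of the cutting edge of chisel_wide (its handle could also lie in the widest groove; the edge belongs at the groove end).

How it is judged:
By the outcome, as a careful person would: the job done as asked, in the order asked, and still so for the second after the job is handed in, with the robot touching nothing.
It also fails if it takes over 80 s, if anything falls off the work surface, if the arm or the gripper's body presses on something with over 40 N, if the wrist force passes 120 N, or if a joint passes its speed limit or range.

ROBOT

A 6-joint arm with a two-finger parallel gripper is mounted at the origin on a cart in front of the work surface, level with it; the furniture and walls round the work are solid. World frame = base frame: x ahead of the robot, y to its left, z up, the work surface at z = 0. Lengths are in mm, angles in rad, forces in N, time in s.
With the tool pointing down it reaches from about 275 to 825 mm from the base axis. Payload 5.2 kg.
Tool frame: the origin (TCP) lies at the very end of the fingers, on their centre line; the grasp point (between the pads) lies 19 mm behind it; z points along the fingers, y is the line along which they close (so a half turn about z gives the same grasp; the last joint's range is limited). The gripper opens to 93 mm and grips with 3 to 60 N. Pads are 15 mm wide; open, the fingers measure 128 mm over their backs; the gripper's body (75 mm by 188 mm) begins 65 mm behind the grasp point.
Start: joints at [1.127, 0.259, 1.535, -0, 1.348, -0.203], TCP at [131.141, 534.141, 218.653] pointing down, gripper open.
Joint ranges: [-3.14, 3.14], [-0.91, 2.08], [0.19, 2.58], [-1.22, 4.36], [0.22, 2.71], [-3.12, 3.12]. Speed limits (rad/s): [2.57, 2.57, 3.14, 3.14, 3.14, 3.14].

INTERFACE

Orientations are given as [roll, pitch, yaw] about the fixed x, y, z axes, in that order (R = Rz(yaw) Ry(pitch) Rx(roll)).
In Python, from bench import robot gives the robot as it stands. The module is installed in compiled form; this text tells all that it offers. Calls block until the motion is done:
- robot.move_ptp(position, orientation): joint-space move of the TCP to a pose.
- robot.move_linear(position, ori=None, speed=150, f_stop=None): straight line of the TCP; ori=None keeps the orientation; speed is the mean speed in mm/s. With f_stop (N) it stops when the force on the tool has changed by that much, and returns True; else False.
- robot.move_j(angles): joint-space move.
- robot.move_gripper(opening): opening from 0.0 (shut) to 1.0 (fully open); the grip force is fixed at half the most; returns when the fingers have stopped.
- robot.sleep(seconds).
- robot.inverse_kinematics(position, orientation): joint angles nearest the present ones, or None.
- robot.get_image(name): name is "scene" or "side" or "wrist"; returns a dict with "img" (480x640x3 uint8, blue, green, red), "fovy" (degrees; the focal length in pixels is half the picture's height over the tangent of half this angle, whatever the lens; pixels are square), "cx", "cy" (the principal point, pixels), "eye" and "orientation" of the camera in the world. Camera axes: x right, y down, z forward; pixel columns grow to the right and rows downward; lengths in mm; the calibration is good to about 2 mm. A picture is of the moment at which its call begins. There is no depth.
A pose or a line that the arm cannot do raises robot.MotionError and nothing moves.
- robot.hand_in(): hands the job in; it is judged then, once.
Readings, each from a call of its own:
- robot.current_t(): time.
- robot.current_qpos(): joint angles.
- robot.current_joint_vel(): joint speeds.
- robot.current_joint_efforts(): joint torques, N m.
- robot.current_tcp_pos(): TCP position.
- robot.current_eef_rot(): TCP orientation.
- robot.current_contact_force(): force on the tool from outside, world axes, zero at the start.
- robot.current_ft_torque(): the same for the moment, N m.
- robot.current_gripper_width(): opening from 0.0 (shut) to 1.0 (fully open).
- robot.current_finger_force(): force on a finger pad.
Only numpy, scipy, OpenCV 4.12 (cv2) and the standard library are available. Lean on these libraries where they do the work, as an engineer would, in place of code of your own. Each camera call takes 0.05 s, during which the arm holds its last target. There are 200 camera calls.

## Working session

There is one attempt and no reset: what is moved stays moved. The work goes in short steps, each a Python script; the robot and the scene stay as the last script left them, time stands still between calls to the robot, and variables do not carry over. Pictures are saved under pics/ and viewed, at most 17 in all, crops included, and the job is handed in when it is done.

```bash
mkdir -p pics; python3 - <<'E'
from bench import robot
import cv2
for n in ("scene","side","wrist"):
    d=robot.get_image(n); cv2.imwrite(f"pics/{n}0.png",d["img"])
    print(n,d["fovy"],d["cx"],d["cy"],d["eye"],d["orientation"])
E
```

```text
scene 55.98510340694372 321.02235445101064 234.8133777909662 [  65.6745049  -447.69745075  636.29383334] [-2.26231709 -0.01249339 -0.84692201]
side 53.92284642073504 316.72354982955176 237.97813875693396 [ 264.366357   -776.82399526  694.2364316 ] [-2.22895302 -0.02009167 -0.40112308]
wrist 58.57995541042474 318.61486085488923 237.91440838237276 [ 52.76510636 554.46224454 384.85930999] [2.84232930e+00 4.27258018e-04 1.32894511e+00]
```

View pics/scene0.png

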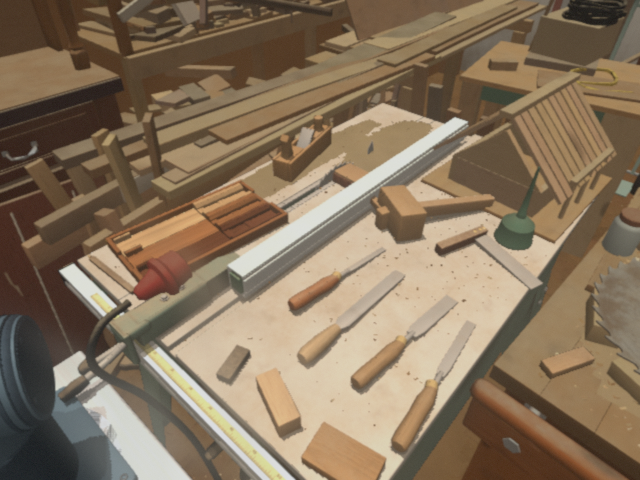

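View pics/side0.png

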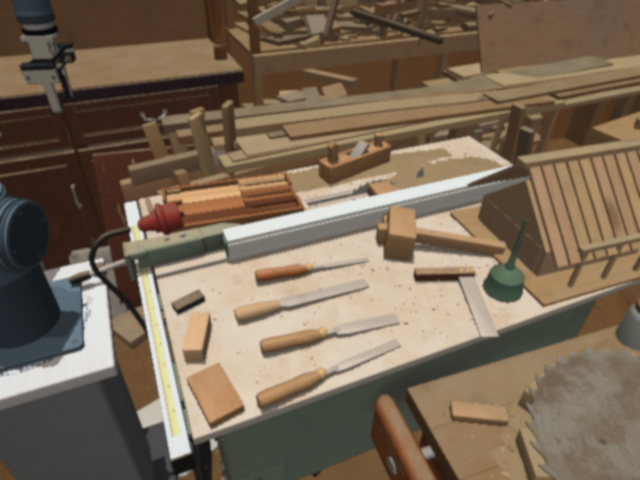

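The scene view shows the narrow chisel, with its orange handle, from (290,303) to (385,250). Three pale-handled tools lie at (300,355)-(403,273), (355,382)-(455,298) and (398,445)-(473,322). The tray is behind the white fence at about (110,235)-(287,215). Next I'll cast these pixels to rough positions, then look from above with the wrist camera.

```bash
cat > h.py <<'E'
from bench import robot
import cv2, numpy as np
from scipy.spatial.transform import Rotation as Rot
def cast(d,uv,z=0.):
    uv=np.atleast_2d(np.asarray(uv,float)); f=240/np.tan(np.radians(d["fovy"])/2)
    r=np.c_[(uv[:,0]-d["cx"])/f,(uv[:,1]-d["cy"])/f,np.ones(len(uv))]
    r=r@Rot.from_euler("xyz",d["orientation"]).as_matrix().T
    e=np.asarray(d["eye"]); return e+r*((z-e[2])/r[:,2])[:,None]
def grab(name,out):
    d=robot.get_image(name); cv2.imwrite(f"pics/{out}.png",d["img"]); np.save(f"pics/{out}.npy",d,allow_pickle=True); return d
def load(out): return np.load(f"pics/{out}.npy",allow_pickle=True).item()
E
python3 - <<'E'
from h import *
np.set_printoptions(precision=0,suppress=True)
d=grab("scene","s1"); 
print(cast(d,[(290,303),(385,250),(303,355),(403,273),(357,382),(455,298),(400,445),(473,322)],5)[:,:2])
print("tray",cast(d,[(107,240),(135,290),(287,218),(240,183)],26)[:,:2])
print("red/fence",cast(d,[(137,290),(190,262),(235,275),(465,120)],60)[:,:2])
print(robot.current_eef_rot(), robot.current_t())
for p in [(430,-60,400),(430,-60,330),(430,100,380),(330,270,330),(330,270,380)]:
  for yaw in (0,1.57,-1.57):
    print(p,yaw,robot.inverse_kinematics(p,[np.pi,0,yaw]) is not None)
E
```

```text
[[ 455.  -37.]
 [ 696.  -82.]
 [ 388. -133.]
 [ 663. -149.]
 [ 408. -231.]
 [ 672. -259.]
 [ 370. -338.]
 [ 642. -311.]]
tray [[312. 351.]
 [274. 182.]
 [616. 129.]
 [639. 314.]]
red/fence [[ 265.  144.]
 [ 369.  135.]
 [ 403.   47.]
 [1268.   45.]]
[-3. -0.  3.] 0.2
(430, -60, 400) 0 True
(430, -60, 400) 1.57 True
(430, -60, 400) -1.57 True
(430, -60, 330) 0 True
(430, -60, 330) 1.57 True
(430, -60, 330) -1.57 True
(430, 100, 380) 0 True
(430, 100, 380) 1.57 True
(430, 100, 380) -1.57 True
(330, 270, 330) 0 True
(330, 270, 330) 1.57 True
(330, 270, 330) -1.57 True
(330, 270, 380) 0 True
(330, 270, 380) 1.57 True
(330, 270, 380) -1.57 True
```

```bash
python3 - <<'E'
from h import *
np.set_printoptions(precision=3,suppress=True)
print(robot.current_eef_rot())
robot.move_ptp([370,235,350],[np.pi,0,np.pi-.2]); d=grab("wrist","tray1"); print(d["eye"],d["orientation"])
robot.move_ptp([430,-190,350],[np.pi,0,np.pi]); d=grab("wrist","ch1"); print(d["eye"],d["orientation"],robot.current_t(),robot.current_qpos())
E
```

```text
[-3.141 -0.     2.901]
[290.73  252.717 516.638] [ 2.843 -0.001  1.37 ]
[ 349.596 -188.281  516.941] [ 2.842 -0.001  1.571] 3.3833 [-0.652  0.053  1.467  0.     1.622 -2.224]
```

View pics/tray1.png

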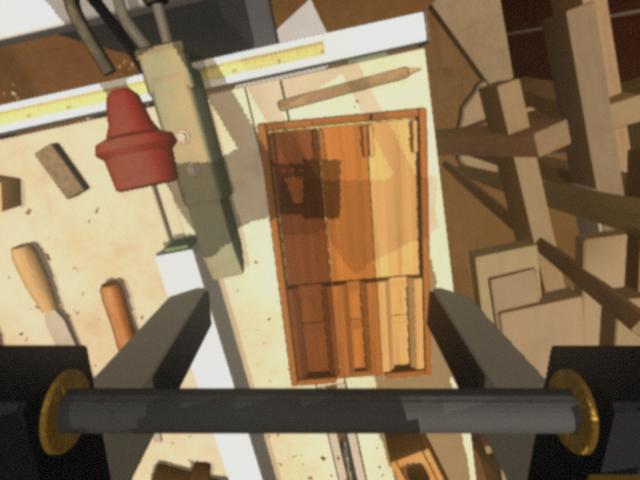

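View pics/ch1.png

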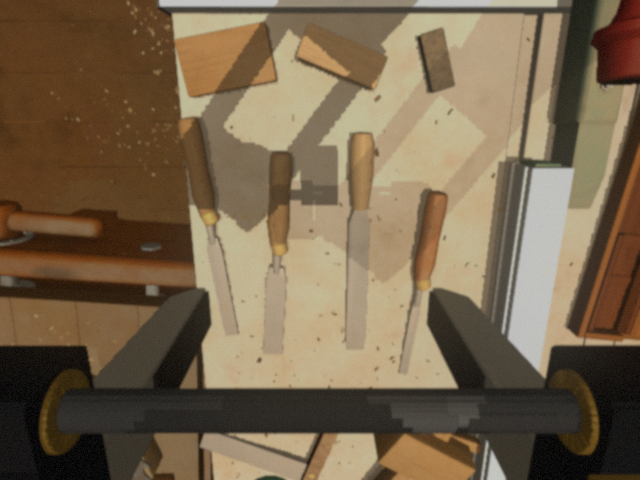

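The tray picture shows three lanes from left (low y) to right: dark brown for wide at x≈310, orange-brown for narrow at x≈350, and pale for middle at x≈400. The grooves are at the image bottom, which is +x. The tool picture has four tools: (190,120)-(235,333), which may be middle; (280,155)-(273,350), which may be wide; (360,135)-(355,348), with no ferrule, so probably the rasp; and the orange one (437,193)-(404,372), which is narrow. I'll enlarge these and measure them.

```bash
python3 - <<'E'
import cv2
im=cv2.imread("pics/ch1.png")[105:385,165:465]; cv2.imwrite("pics/ch1c.png",cv2.resize(im,(640,597),interpolation=2))
im=cv2.imread("pics/tray1.png")[95:395,240:450]; cv2.imwrite("pics/tray1c.png",cv2.resize(im,(420,600),interpolation=2))
E
```

```text
(no output)
```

View pics/ch1c.png

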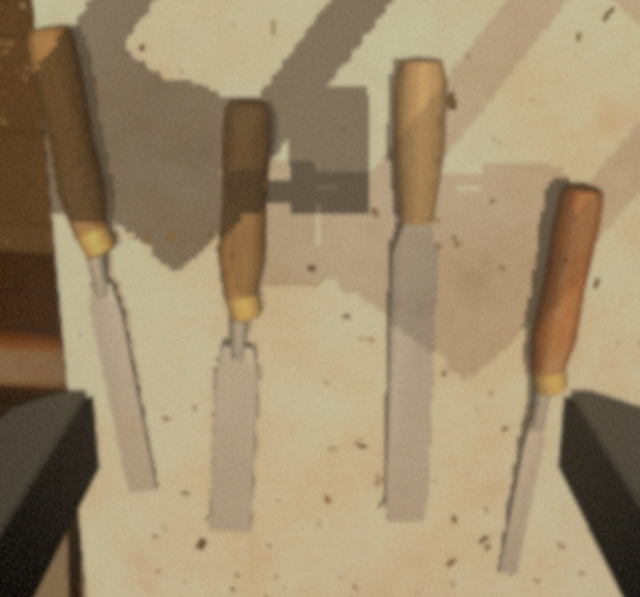

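View pics/tray1c.png

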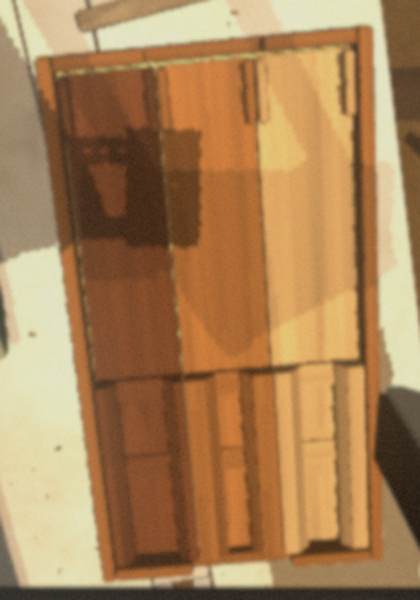

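The crop settles which tool is which. The blade at crop (142,488) is middle and the one at (230,527) is wide. The one at (408,520) is toothed with no ferrule, so it is the rasp. The one at (508,571) is narrow. In the tray crop the outer rail corners are about (38,58), (372,27), (380,557) and (106,580). Next I'll compute poses and check them against the known lengths, then look at the finger thickness with the gripper at about 30 mm.

```bash
python3 - <<'E'
from h import *
np.set_printoptions(precision=1,suppress=True)
d=load("tray1"); c=np.array([(38,58),(372,27),(380,557),(106,580)])/2+[240,95]
P=cast(d,c,26)[:,:2]; print("tray",P,"sides",[np.linalg.norm(P[i]-P[i-1]) for i in range(4)],"centre",P.mean(0))
v=(P[2]+P[3]-P[0]-P[1]); print("yaw",np.arctan2(v[1],v[0]))
g=np.array([(118,385),(178,380),(133,555),(185,550),(215,377),(245,373),(225,552),(255,548),(293,372),(333,368),(303,550),(340,545)])/2+[240,95]
print("groove",cast(d,g,20)[:,:2])
d=load("ch1")
for n,pts,L in (("middle",[(52,30),(97,240),(142,488)],285),("wide",[(246,102),(243,307),(230,527)],275),("narrow",[(583,188),(550,383),(508,571)],260)):
    q=np.array(pts)/(640/300)+[165,105]
    Q=np.array([cast(d,a,z)[0,:2] for a,z in zip(q,(16,15,5))]); u=Q[2]-Q[0]
    print(n,Q.ravel(),"L",np.linalg.norm(u),L,"yaw",np.arctan2(u[1],u[0]))
# fence top height: wrist vs scene
a=cast(d,[(520,165),(572,168)],0)[:,:2]; print("fence near end z0,z60",a,cast(d,[(520,165),(572,168)],60)[:,:2])
d2=load("s1"); print("scene",cast(d2,[(230,272),(243,283)],60)[:,:2],cast(d2,[(230,272),(243,283)],0)[:,:2])
robot.move_gripper(.31); print(robot.current_gripper_width(),robot.current_t())
d=grab("wrist","f1"); s=grab("side","f2"); 
im=np.hstack([d["img"][230:430,170:470],s["img"][60:260,150:450]]); cv2.imwrite("pics/f.png",cv2.resize(im,(800,267)))
cv2.imwrite("pics/f.png",cv2.resize(np.vstack([d["img"][230:430,140:500],]),(800,444),interpolation=2))
robot.move_gripper(.6)
E
```

```text
tray [[296.3 184.7]
 [316.8 368.3]
 [653.5 330.8]
 [634.6 148.4]] sides [np.float64(340.22002828825197), np.float64(184.73914983399405), np.float64(338.78761331995906), np.float64(183.41199399184853)] centre [475.3 258. ]
yaw -0.10894565213390166
groove [[499.9 185.6]
 [504.1 223.3]
 [623.2 169.1]
 [626.4 204.1]
 [506.8 246.4]
 [507.9 265.4]
 [633.3 230.2]
 [634.2 250.4]
 [513.2 295. ]
 [515.5 319.9]
 [642.2 281.8]
 [643.3 306.6]]
middle [ 364.1 -333.6  479.  -318.6  642.9 -304.9] L 280.2179570191815 285 yaw 0.10257568299046535
wide [ 401.7 -232.   519.1 -236.9  671.  -250.3] L 269.9018225002141 275 yaw -0.06785514647426304
narrow [448.9 -45.7 567.  -55.3 703.8 -70.5] L 256.03880939934294 260 yaw -0.09701109998253522
fence near end z0,z60 [[417.9  54.3]
 [421.5 117.5]] [[409.9  26.2]
 [413.1  82. ]]
scene [[401.5  60. ]
 [399.   21.5]] [[436.5 112.8]
 [433.7  70.3]]
0.3139673130715491 4.5083
```

View pics/f.png

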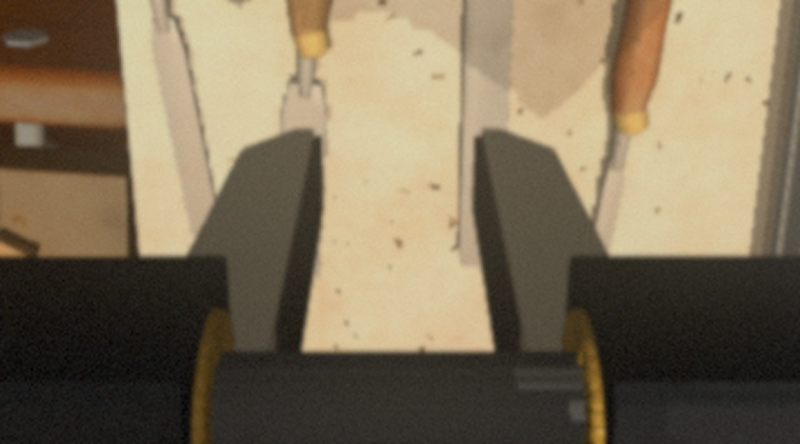

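The finger tips are chamfered: about 6 mm thick at the tip and 12.5 mm thick 12 mm higher. They therefore fit between handle and rail if I open only slightly on release. The fence top is about 45 mm, so a carry height of 110 mm clears it. I'll grasp the narrow chisel first.

```bash
cat >> h.py <<'E'
def pick(gx,gy,yaw,tag):
    o=[np.pi,0,yaw]
    robot.move_ptp([gx,gy,110],o); grab("wrist",tag+"_h")
    robot.move_gripper(.6)
    if robot.move_linear([gx,gy,5],o,150,f_stop=15): print("contact",robot.current_tcp_pos())
    robot.move_gripper(0.05); print("w",robot.current_gripper_width()*93,robot.current_finger_force())
    robot.move_linear([gx,gy,120],o,120); print("w",robot.current_gripper_width()*93,robot.current_contact_force(),robot.current_t())
T0=np.array([475.3,258.]); TY=-.109
def lane(dx,dy,yaw=None):
    c,s=np.cos(TY),np.sin(TY); return T0+[c*dx-s*dy,s*dx+c*dy]
E
python3 - <<'E'
from h import *
np.set_printoptions(precision=2,suppress=True)
pick(531.5,-53,-.097,"n")
p=lane(-45,0); o=[np.pi,0,TY]
robot.move_ptp([*p,110],o); robot.sleep(.2)
d=grab("wrist","n2"); print(d["eye"],d["orientation"],robot.current_tcp_pos(),robot.current_t())
s=grab("side","n2s")
E
```

```text
w 25.720381229529313 30.000355406664312
w 25.96789766263743 [-0.24 -0.47 -3.02] 11.0917
[514.14 253.88 276.93] [ 2.85  0.   -1.68] [431.23 262.06 109.97] 12.6
```

View pics/n2.png

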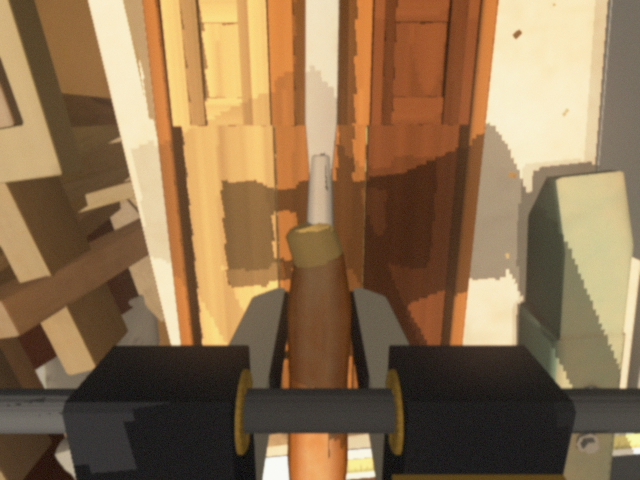

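The chisel is held straight over the middle lane. Its blade centre is at (321,130)-(322,0), the front of the groove block is at row ≈127, and the lane edges there are at x≈278 and 366. I'll enlarge the upper part for accurate edges.

```bash
python3 - <<'E'
import cv2
im=cv2.imread("pics/n2.png")[0:240,140:510]; im=cv2.convertScaleAbs(im,alpha=1.3); cv2.imwrite("pics/n2c.png",cv2.resize(im,(800,519),interpolation=2))
E
```

```text
(no output)
```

View pics/n2c.png

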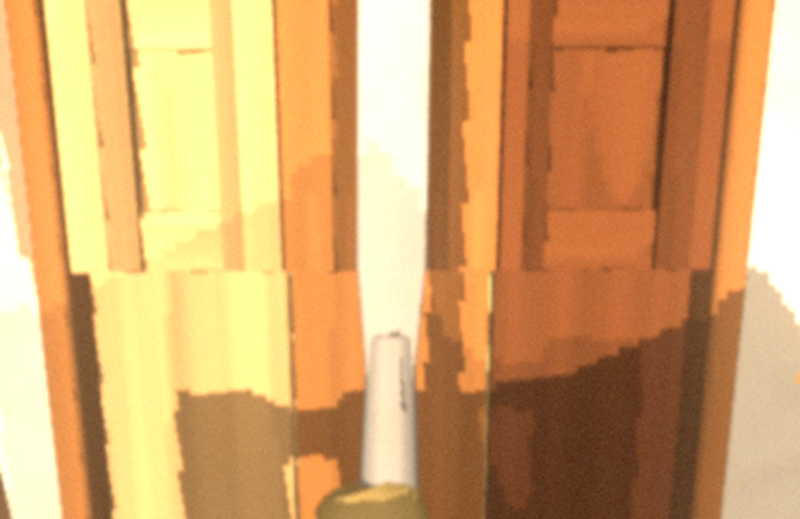

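The crop shows outer rail edges at (10,0)-(40,300) on the left and (773,0)-(743,290) on the right. The lane seams on the bed are at x≈292 and 490 (row 290), and at x≈275 and 508 (row 0) on the wall tops. The blade is at 357-432 (row 0) and 358-427 (row 270), and the block front is at row 270.

```bash
python3 - <<'E'
from h import *
np.set_printoptions(precision=1,suppress=True)
d=load("n2"); S=800/370
def L(pts,z):
    W=cast(d,np.array(pts)/S+[140,0],z)[:,:2]-T0; c,s=np.cos(TY),np.sin(TY)
    return np.c_[W@[c,s],W@[-s,c]]
print("rail outer z26 L/R\n",L([(10,0),(40,300),(773,0),(743,290)],26))
print("seam bed z12\n",L([(292,290),(490,290),(295,440),(487,440)],12))
print("seam top z26\n",L([(275,0),(508,0),(283,270),(497,270)],26))
print("block front z26\n",L([(175,270),(390,270),(600,270)],26))
print("blade z115\n",L([(357,0),(432,0),(358,270),(427,270)],115))
print("ferrule start/handle",L([(372,490)],119), L([(395,335)],118))
E
```

```text
rail outer z26 L/R
 [[ 93.4  91.4]
 [ 22.3  92.1]
 [ 92.8 -93.6]
 [ 24.4 -93.8]]
seam bed z12
 [[ 23.9  26.7]
 [ 23.8 -28.5]
 [-18.8  27.2]
 [-18.9 -28.9]]
seam top z26
 [[ 93.2  27.1]
 [ 93.  -29.4]
 [ 29.8  27.4]
 [ 29.7 -28.7]]
block front z26
 [[ 29.9  55.8]
 [ 29.7  -0.6]
 [ 29.6 -55.7]]
blade z115
 [[73.9  4.7]
 [73.9 -7. ]
 [33.1  5.1]
 [33.  -6.6]]
ferrule start/handle [[-4.5  2.9]] [[22.5 -1.2]]
```

The tray is confirmed to within 1 mm. Its centre is 0.9 mm towards −y laterally, its block front is at 29.7 against the expected 30, and the blade centre is 0.1 mm off its groove centre. I'll lower it.

```bash
sed -i 's/T0=np.array(\[475.3,258.\])/T0=np.array([475.2,257.1])/' h.py; cat >> h.py <<'E'
def place(p,o):
    robot.move_linear([*p,45],o,120)
    hit=robot.move_linear([*p,17],o,40,f_stop=12)
    print("hit",hit,robot.current_tcp_pos(),robot.current_contact_force())
    return hit
def release(p,o):
    w=robot.current_gripper_width(); robot.move_gripper(w+5/93); robot.sleep(.1)
    print("open",(robot.current_gripper_width()-w)*93,robot.current_contact_force())
    z=robot.current_tcp_pos()[2]
    robot.move_linear([*p,z+40],o,80); robot.move_linear([*p,110],o,200); print("t",robot.current_t())
E
python3 - <<'E'
from h import *
np.set_printoptions(precision=2,suppress=True)
p=robot.current_tcp_pos()[:2]; o=[np.pi,0,TY]
if not place(p,o):
    release(p,o)
else: grab("wrist","n3")
E
```

```text
hit True [430.61 262.04  17.52] [-0.6  -0.5   6.37]
```

```bash
python3 - <<'E'
from h import *
p=robot.current_tcp_pos()[:2]; o=[np.pi,0,TY]
release(p,o)
q=lane(-10,0); robot.move_ptp([*q,300],o); grab("wrist","n4"); print(robot.current_t())
E
```

```text
open 5.108410852821077 [ 0.23931743 -0.45312397 -0.10704557]
t 15.5833
16.425
```

View pics/n4.png

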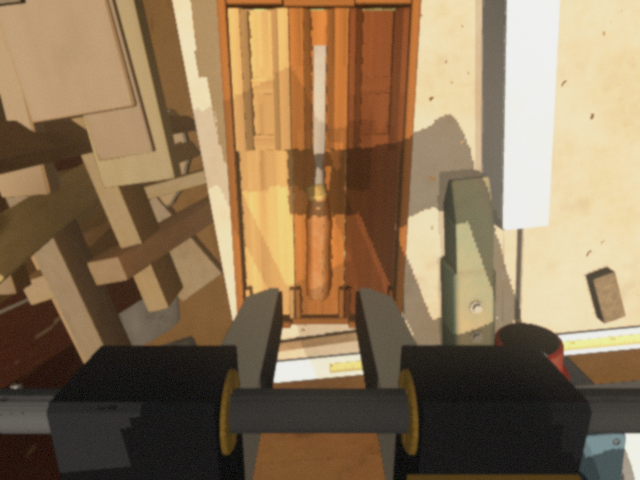

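The narrow chisel lies in the middle lane with its edge at (320,46) and its butt at (318,300). I'll check its lengthwise position and fetch the wide one.

```bash
cat >> h.py <<'E'
def LC(d,uv,z):
    W=cast(d,uv,z)[:,:2]-T0; c,s=np.cos(TY),np.sin(TY); return np.c_[W@[c,s],W@[-s,c]]
E
python3 - <<'E'
from h import *
np.set_printoptions(precision=2,suppress=True)
d=load("n4"); print("edge",LC(d,(320,46),16),"butt",LC(d,(318,300),24),"rails",LC(d,[(320,3),(318,318)],26))
pick(491.4,-237,-.068,"w")
p=lane(-45,-56); o=[np.pi,0,TY]
robot.move_ptp([*p,110],o); robot.sleep(.2); grab("wrist","w2"); print(robot.current_t())
im=load("w2")["img"][0:240,140:510]; cv2.imwrite("pics/w2c.png",cv2.resize(cv2.convertScaleAbs(im,alpha=1.3),(800,519),interpolation=2))
E
```

```text
edge [[127.97  -0.7 ]] butt [[-136.15    1.63]] rails [[ 162.96   -0.67]
 [-157.63    1.66]]
w 25.425037125682405 30.003634616732597
w 25.483082531411927 [-1.23 -0.69 -1.87] 21.5917
23.4833
```

View pics/w2c.png

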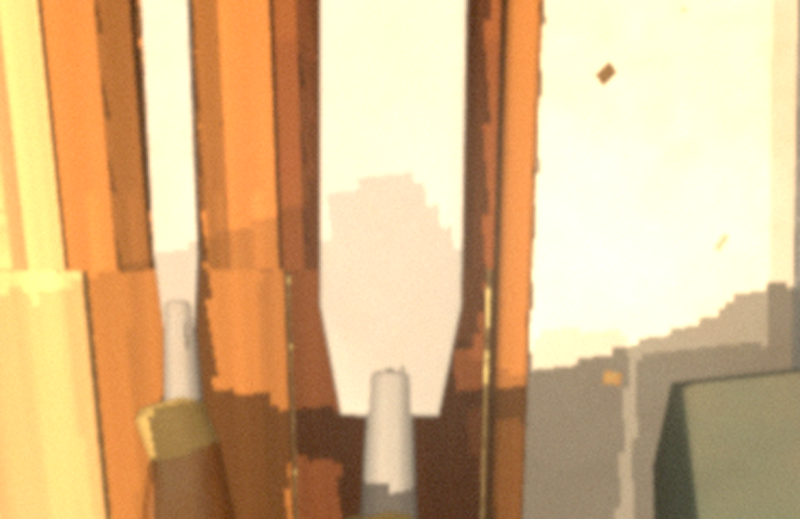

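The narrow chisel sits with its edge at 128 mm (130 wanted), which is fine. In this crop the wide blade spans 319-468 (row 0) and 319-464 (row 270), with the lane seams on the bed at x≈290 and 487.

```bash
python3 - <<'E'
from h import *
np.set_printoptions(precision=1,suppress=True)
d=load("w2"); S=800/370; c=lambda pts:np.array(pts)/S+[140,0]
print("blade",LC(d,c([(319,0),(468,0),(319,270),(464,270)]),115))
print("seams",LC(d,c([(290,290),(487,290)]),12),"rail out",LC(d,c([(543,0),(530,300)]),26),"front",LC(d,c([(120,270)]),26))
print("blade start",LC(d,c([(390,415)]),117))
E
```

```text
blade [[ 73.7 -45.1]
 [ 73.6 -68.4]
 [ 32.8 -44.1]
 [ 32.8 -68.7]]
seams [[ 23.6 -28.6]
 [ 23.5 -83.5]] rail out [[ 92.7 -93.6]
 [ 21.7 -93.5]] front [[29.7 14.5]]
blade start [[  8.3 -56.1]]
```

The blade centre is at −56.6 and the lane centre at −56.05, so I'll shift +0.6 mm. The apparent width of 23-24 mm suggests the blade droops a little in the grip, so I'll lower it under force watch.

```bash
python3 - <<'E'
from h import *
np.set_printoptions(precision=2,suppress=True)
p=lane(-45,-55.4); o=[np.pi,0,TY]
if place(p,o) and robot.current_tcp_pos()[2]>20:
    grab("wrist","w3"); grab("side","w3s")
    if robot.current_tcp_pos()[2]>20: print("again",robot.move_linear([*p,17],o,30,f_stop=15),robot.current_tcp_pos(),robot.current_contact_force())
if robot.current_tcp_pos()[2]<20: release(p,o); q=lane(-10,-20); robot.move_ptp([*q,300],o); 
grab("wrist","w4"); print(robot.current_t())
E
```

```text
hit True [423.97 206.82  17.46] [-0.59 -0.34  5.67]
open 4.962121438917193 [-0.13  0.58  0.41]
t 26.3667
27.225
```

View pics/w4.png

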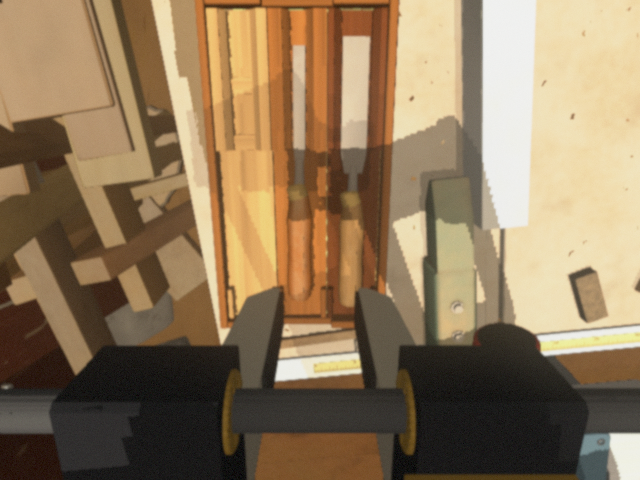

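The wide chisel lies in the dark lane with its edge at (356,37) and its butt at (350,307). Next is the middle chisel.

```bash
python3 - <<'E'
from h import *
np.set_printoptions(precision=2,suppress=True)
d=load("w4"); print("edge",LC(d,(356,37),16),"butt",LC(d,(350,306),24))
pick(458.7,-322.3,.1026,"m")
p=lane(-45,56); o=[np.pi,0,TY]
robot.move_ptp([*p,110],o); robot.sleep(.2); grab("wrist","m2"); print(robot.current_t())
im=load("m2")["img"][0:240,140:510]; cv2.imwrite("pics/m2c.png",cv2.resize(im,(800,519),interpolation=2))
E
```

```text
edge [[135.82 -55.25]] butt [[-143.68  -54.7 ]]
w 23.717704944353763 29.496942714048373
w 23.24127384472916 [ 0.25 -0.17 -2.26] 32.6417
35.175
```

View pics/m2c.png

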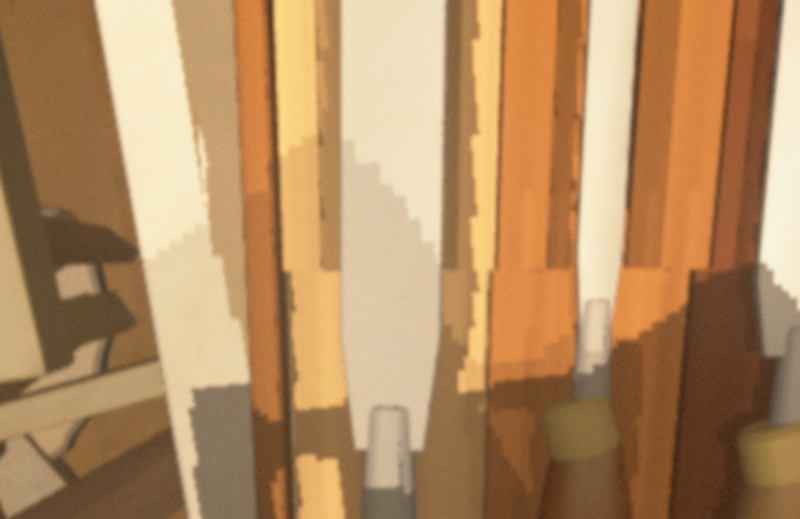

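The middle blade spans 341-445 (row 0) and 341-441 (row 270), and the lane's bed edges are at x≈288 and 490 (row 290).

```bash
python3 - <<'E'
from h import *
np.set_printoptions(precision=1,suppress=True)
d=load("m2"); S=800/370; c=lambda pts:np.array(pts)/S+[140,0]
b=LC(d,c([(341,0),(445,0),(341,270),(441,270)]),114); print("blade",b,"start",LC(d,c([(390,448)]),117))
print("seams",LC(d,c([(288,290),(490,290)]),12),"rail out",LC(d,c([(236,0),(248,300)]),26))
dy=56-b[:,1].mean(); print("dy",dy)
if abs(dy)<2:
    p=lane(-45,56+dy); o=[np.pi,0,TY]
    place(p,o); 
    if robot.current_tcp_pos()[2]<20: release(p,o); robot.move_ptp([*lane(-10,0),300],o)
    grab("wrist","m4"); grab("scene","m4s"); print(robot.current_tcp_pos(),robot.current_t())
E
```

```text
blade [[73.8 63.7]
 [73.8 47.3]
 [32.7 64.4]
 [32.6 47.4]] start [[ 2.3 56.1]]
seams [[23.5 84.2]
 [23.4 27.9]] rail out [[92.8 93.1]
 [21.8 93.4]]
dy 0.2936576619397613
hit True [436.1 317.7  17.5] [-1.3 -0.4  5.6]
open 5.6268549687578036 [ 0.4 -0.3  1.8]
t 38.05
[464.  258.3 297.1] 38.9667
```

```bash
python3 - <<'E'
import cv2
a=cv2.imread("pics/m4.png")[0:340,190:430]; b=cv2.imread("pics/m4s.png")[170:300,90:300]
a=cv2.resize(a,(424,600),interpolation=2); cv2.imwrite("pics/m4c.png",a)
E
```

```text
(no output)
```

View pics/m4c.png

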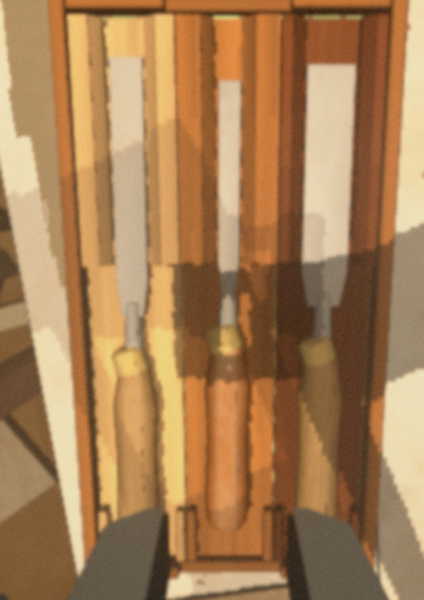

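All three blades are down in their grooves, with the edges at crop (126,57), (230,80) and (331,64). The middle chisel's shoulder had measured about 10 mm short, so I'll check lengthwise.

```bash
python3 - <<'E'
from h import *
np.set_printoptions(precision=1,suppress=True)
k=240/424; c=lambda p:np.array(p)*k+[190,0]
for f in ("m4",):
    d=load(f)
    for n,p,x in (("mid",(126,57),142),("nar",(230,80),130),("wide",(331,64),137)): print(n,LC(d,c(p),17),x)
    print("rail inner",LC(d,c([(230,11)]),26),"front",LC(d,c([(150,264)]),26))
q=lane(60,10); robot.move_ptp([*q,300],[np.pi,0,TY+np.pi]); d=grab("wrist","m5"); print(robot.current_t())
im=d["img"][60:360,200:440]; cv2.imwrite("pics/m5c.png",cv2.resize(im,(480,600),interpolation=2))
E
```

```text
mid [[140.1  55.5]] 142
nar [[128.6  -0.6]] 130
wide [[136.5 -55.2]] 137
rail inner [[160.5  -0.6]] front [[31.1 45.1]]
41.6917
```

View pics/m5c.png

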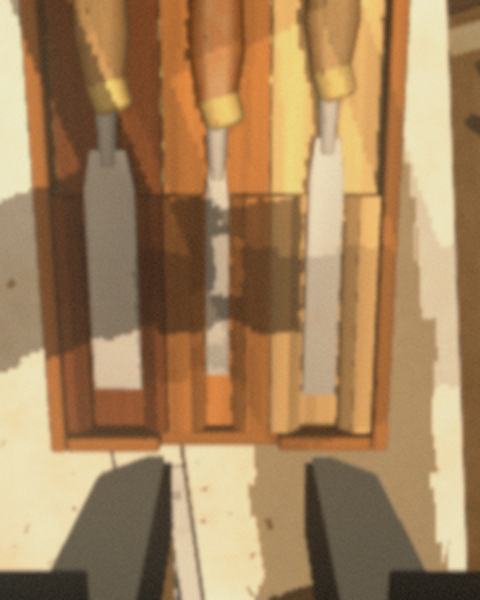

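This view, taken from the other side, shows all three blades flat in the right grooves, with edges at crop (118,388), (217,375) and (320,393). Each edge is within about 2 mm of its target, and the robot is clear of everything, so I'll hand in.

```bash
python3 -c "
from bench import robot
print(robot.hand_in(), robot.current_t())"
```

```text
the job is handed in; nothing more can be done
the job is handed in; nothing more can be done
```

All three chisels lie flat in their own grooves with edges measured within about 2 mm of target, the rasp was never touched, and the job was handed in at about 42 s on the robot's clock; the hand-in gave no verdict.

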